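# Ease the wedge out from under the hatch sash

### The job

The glass sash of the counter-top hatch stands propped open on a wooden wedge. Work the wedge backward out from under it in small tugs of about two centimetres, letting the sash settle after each, so that it comes right down to the counter without being pried up or dropped with a slam. Then lay the wedge flat on its base in the aluminium tray, and leave the other things where they stand.

Things in the scene. Friction and masses are not known exactly. Their poses are not given: they have to be found in the camera images.
- hatch: Fixed counter-top partition of aluminium and glass, 540 mm tall, 490 mm wide (y), holding an upright sliding sash (guillotine hatch); tiled pier at its +y end (y 245 to 355 mm, 580 mm tall, out to x = -30 mm). Origin: on the counter below the middle of the sash's front face. z up; +x points level into the hatch, square to the glass: work from -x. Jambs at y = -225 and 225 mm stand out to x = -12 mm.
- sash_edge (a point): Middle of the sash's lower front edge (moves up and down with the sash; axes as the hatch). The sash is upright, 406 mm wide (y), 276 mm tall, 22 mm thick, front face square to x. A finger lip sticks out 10 mm to -x along the top of its bottom rail, 50 to 55 mm above this edge. Closed, the edge lies on the counter.
- sash (a joint): Height of the sash's lower edge above the counter, m: 0 = fully down, about 0.025 to 0.028 at the start. The sash (1.3 to 2.1 kg) slides freely in its channels and rests on the wedge, so it sinks 1 mm for each 5 mm that the wedge is drawn out, and falls the last 3 mm when the tip comes clear.
- wedge_mid (a point): Wooden wedge, 160 mm long (x), 40 mm wide (y), flat base on the counter, 35 mm thick at its tail face (-x), tapering evenly to 3 mm at its tip (+x), 85 g. The point is its middle in plan, 9.5 mm above the base; z square to the base. The tail stands out 36 to 46 mm before the sash's front face; it comes out along its own -x, after 115 to 125 mm of travel, with about 6 to 20 N.
- wedge_tail (a point): Point in the wedge where to hold it across its 40 mm width: 18 mm in from the tail face, on the middle line, 15.5 mm above the base (the wedge is 31 mm thick here). Axes as wedge_mid. It lies 18 to 28 mm before the sash, too near the upright sash for a gripper standing straight up.
- tray_in (a point): Middle of the inner floor of the loose aluminium tray, 240 mm (x) by 160 mm (y) outside, floor 3 mm thick, rim 18 mm above the counter, walls 3 mm; 0.32 kg.
- cup: Blue plastic cup, 76 mm across, 95 mm tall, standing beside the hatch; origin under its middle.
- scrub_brush: Wooden scrubbing brush lying bristles down beside the hatch, 150 mm (x) by 50 mm (y), 64 mm tall; origin under its middle.
- soap_dish: White dish with a bar of soap, 120 mm (x) by 85 mm (y), 38 mm tall; origin under its middle.
- peg_basket: White open basket of clothes pegs, 170 mm (x) by 120 mm (y), 80 mm tall; origin under its middle.
There are look-alikes about, which are no part of the job. Several things look just like the part that bears wedge_mid: the one meant starts farthest to the robot's left.

How it is judged:
On the way, in this order (a step that is already met when the one before it is completed fails the run):
1. the wedge is tugged part of the way out and the sash has settled 14 to 21 mm above the counter (value of joint sash between 0.014 and 0.021 m and velocity of joint sash between -0.01 and 0.01 m/s), for 0.15 s.
2. after further tugs the sash has settled 5 to 12 mm above the counter (value of joint sash between 0.005 and 0.012 m and velocity of joint sash between -0.01 and 0.01 m/s), for 0.15 s.
3. the wedge is out and the sash is right down on the counter (value of joint sash below 0.002 m and x of wedge_mid in the frame of hatch below -0.075 m), for 0.1 s.
At the end, for the whole second after the job is handed in: The sash is fully down (within 2 mm of the counter); the wedge lies still and flat on its base (within about 3 degrees) on the floor of the tray, wholly inside it (value of joint sash below 0.002 m and x of wedge_mid in the frame of tray_in between -0.05 and 0.05 m and y of wedge_mid in the frame of tray_in between -0.065 and 0.065 m and z of wedge_mid in the frame of tray_in below 0.0125 m and angle between wedge_mid's own z axis and vertical below 0.06 rad and linear speed of wedge below 0.02 m/s); the robot touches nothing.
It fails at once if the sash is dropped with a slam (falls faster than 0.4 m/s) (velocity of joint sash below -0.4 m/s).
It fails at once if the sash is pried or pushed up (above 34 mm; it starts at most 29 mm up) (value of joint sash above 0.034 m).
It fails at once if the cup, scrubbing brush, soap dish or peg basket is moved by more than 30 mm (distance of any of cup, scrub_brush, soap_dish, peg_basket from where it was at the start of the episode above 0.03 m).
It also fails if it takes over 51 s, if anything falls off the work surface, if the arm or the gripper's body presses on something with over 40 N, if the wrist force passes 120 N, or if a joint passes its speed limit or range.

### The arm

A 6-joint arm with a two-finger parallel gripper is mounted at the origin on the work surface. World frame = base frame: x ahead of the robot, y to its left, z up, the work surface at z = 0. Lengths are in m, angles in rad, forces in N, time in s.
With the tool pointing down it reaches from about 0.3 to 0.775 m from the base axis. Payload 14.6 kg.
Tool frame: the origin (TCP) lies on the centre line of the jaws, within the pads' length; the fingertips stand 19 mm ahead of it and the grasp point (between the pads) is the TCP; y points along the fingers, x is the direction in which the jaws open and shut, and the axes are right-handed (so a half turn about y gives the same grasp; the last joint's range is limited). The gripper opens to 94 mm and grips with 3 to 60 N. Pads are 16 mm wide; open, the fingers measure 119 mm over their backs; the gripper's body (75 mm by 177 mm) begins 78 mm behind the grasp point.
Start: joints at [-0.067, 0.3, 1.521, -0, 1.321, -0.067], TCP at [0.55, -0, 0.202] pointing down, gripper open.
Joint ranges: [-3.03, 3.03], [-0.79, 2.21], [0.23, 2.52], [-1.04, 4.18], [0, 3.07], [-2.55, 2.55]. Speed limits (rad/s): [2.22, 2.22, 2.57, 3.14, 3.14, 3.14].

### API

Orientations are given as [roll, pitch, yaw] about the fixed x, y, z axes, in that order (R = Rz(yaw) Ry(pitch) Rx(roll)).
In Python, from station import ctrl, optics gives the robot as it stands.
- The arm moves only by the tool jog_arm, never from a script. Its argument "targets" is a list of rows, each a list of 3 entries, a list of its own where there are three numbers: the finger opening in cm, from 0 to 9.4, then the shift along the tool's x, y, z in cm, then the turn about the tool's y in rad. A call has 1 to 10 rows; each row is the pose to reach, as a shift and turn from the pose commanded when the call began, along the tool's axes at that moment; what a row does not reach only later rows make up. A row lasts 1/10 s, in which the tool goes at most 50 mm and 8.59 degrees, less where a joint would pass 70% of its speed; a pose out of reach is approached as far as the arm can. A call with a gripper value outside its range is refused whole. The fingers move at their own pace and stop on an object; "grip_force" is the grip in N (left out, the last holds). Time passes only in rows, so rows that repeat a pose let the fingers close. It gives the time, the measured TCP pose, the force and the opening at its end, in the units of the state.
- ctrl.get_obs(): the state, without advancing time (a new reading comes with each control period).
- optics.camera(name): name is "scene" or "side" or "wrist"; returns a dict with "img" (420x560x3 uint8, red, green, blue), "range_z" (420x560 float32, m along the optical axis (not along the pixel's ray), 0 where there is no reading), "camera_matrix" (3x3 intrinsics, pixels), "world_to_cam" (4x4, takes a point from world to camera coordinates); the wrist camera has in their place "mount" (4x4, takes a point from camera to tool coordinates, whose origin is the TCP and whose axes are the tool frame's). Camera axes: x right, y up, looking along -z (the intrinsics and any distortion apply to the point x, -y, -z); pixel columns grow to the right and rows downward; lengths in m; the calibration is good to about 2 mm. A picture is of the moment at which its call begins: read the wrist's pose just before it.
- ctrl.hand_in(): hands the job in, once; it reports no verdict.
The state is a dict: "time_s": time; "qpos": joint angles; "joint_vel": joint speeds; "tau": joint torques, N m; "ee_pos": TCP position; "eef_rot": TCP orientation; "force": force on the tool from outside, world axes, zero at the start; "moment": the same for the moment, N m; "grip_width": finger opening in m.
Only numpy, scipy, OpenCV 4.12 (cv2) and the standard library are available. Lean on these libraries where they do the work, as an engineer would, in place of code of your own. Each camera call takes 0.05 s, during which the arm holds its last target. There are 200 camera calls.

## Working session

There is one attempt and no reset: what is moved stays moved. The work goes in short steps, Python scripts to look and compute and a tool call to move; the robot and the scene stay as the last step left them, time stands still between calls to the robot, and variables do not carry over. Pictures are saved under pics/ and viewed, about 8 in all and at most 12, crops included, and the job is handed in when it is done.

Besides the shell and the picture viewer there is one more tool, called after "Call:" as a command line: name --argument value ..., lists and objects as JSON in quotes. jog_arm: Moves the arm, as the interface text tells. Its arguments: {"type":"object","properties":{"targets":{"type":"array","items":{"type":"array"}},"grip_force":{"type":"number"}},"required":["targets"]}

```bash
mkdir -p pics && ls
cat > h.py <<'E'
import numpy as np, cv2
from station import ctrl, optics
def snap(name, f):
    o=ctrl.get_obs(); c=optics.camera(name); cv2.imwrite(f'pics/{f}.png', c['img'][:,:,::-1])
    if name=='wrist':
        from scipy.spatial.transform import Rotation as R
        T=np.eye(4); T[:3,:3]=R.from_euler('xyz',o['eef_rot']).as_matrix(); T[:3,3]=o['ee_pos']
        c['c2w']=T@c['mount']
    else: c['c2w']=np.linalg.inv(c['world_to_cam'])
    np.savez(f'pics/{f}.npz', **c); return c
def cloud(c):
    z=c['range_z']; K=c['camera_matrix']; v,u=np.mgrid[:z.shape[0],:z.shape[1]]
    p=np.stack([(u-K[0,2])/K[0,0]*z,-(v-K[1,2])/K[1,1]*z,-z],-1)
    w=p@c['c2w'][:3,:3].T+c['c2w'][:3,3]; w[z==0]=np.nan; return w
def ray(c,u,v,h):
    K=c['camera_matrix']; d=c['c2w'][:3,:3]@np.array([(u-K[0,2])/K[0,0],-(v-K[1,2])/K[1,1],-1]); o=c['c2w'][:3,3]
    return o+d*(h-o[2])/d[2]
E
python3 - <<'E'
from h import *
a=snap('scene','s0'); b=snap('side','d0'); 
print(ctrl.get_obs())
for c in(a,b): print(c['camera_matrix'],c['c2w'].round(3),[k for k in c])
E
```

```text
pics
{'time_s': 0.1, 'qpos': array([-6.65775866e-02,  3.00375366e-01,  1.52151210e+00, -3.60468243e-05,
        1.32069034e+00, -6.65975073e-02]), 'joint_vel': array([ 0.00073766, -0.00253781, -0.00216386,  0.00114204,  0.00179928,
       -0.00135012]), 'tau': array([ 1.84928511e-03, -5.32644153e+01, -3.53284299e+01,  7.10431044e-02,
        2.34944851e-02, -7.30603051e-05]), 'ee_pos': array([5.49766022e-01, 1.54026930e-05, 2.01568025e-01]), 'eef_rot': array([-1.57076561e+00,  9.85287169e-04,  2.88748717e-05]), 'force': array([-0.53574487,  0.18806241, -0.33952294]), 'moment': array([-0.03075474, -0.00222615, -0.00250894]), 'grip_width': 0.0944233445384197}
[[546.06476348   0.         279.59121141]
 [  0.         546.06476348 208.53048637]
 [  0.           0.           1.        ]] [[-0.592 -0.626  0.508  1.344]
 [ 0.806 -0.472  0.357  0.51 ]
 [ 0.016  0.621  0.784  1.253]
 [ 0.     0.     0.     1.   ]] ['img', 'range_z', 'camera_matrix', 'world_to_cam', 'c2w']
[[421.7067241    0.         283.22775431]
 [  0.         421.7067241  213.64083996]
 [  0.           0.           1.        ]] [[ 0.981  0.139 -0.134  0.361]
 [-0.193  0.703 -0.684 -0.959]
 [-0.001  0.697  0.717  0.974]
 [ 0.     0.     0.     1.   ]] ['img', 'range_z', 'camera_matrix', 'world_to_cam', 'c2w']
```

View pics/s0.png

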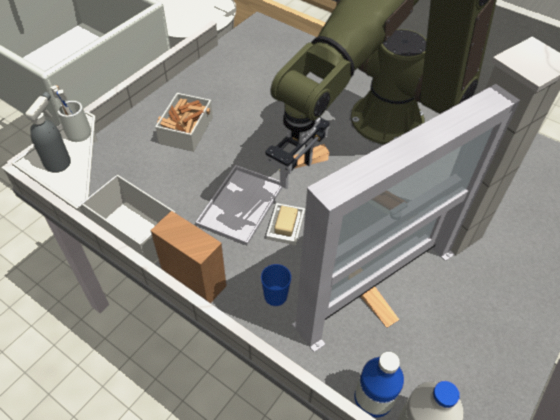

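View pics/d0.png

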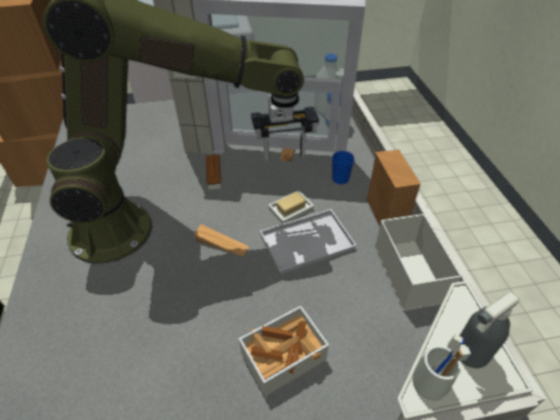

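Side view: wedge tail at (287,153) under the sash, half hidden by the gripper; look-alike wedge at (220,240). Brush (213,170), cup (342,167), soap (291,206), tray (307,240), basket (285,345). Scene view: far part of the wedge (380,305) beyond the sash.

Run:
```python
from h import *
for f in('s0','d0'):
    c=dict(np.load(f'pics/{f}.npz')); w=cloud(c); hsv=cv2.cvtColor(c['img'],cv2.COLOR_RGB2HSV)
    m=((hsv[...,0]>4)&(hsv[...,0]<25)&(hsv[...,1]>110)&(hsv[...,2]>60)).astype(np.uint8)
    n,l,s,ce=cv2.connectedComponentsWithStats(m)
    for i in range(1,n):
        if s[i,4]<25: continue
        p=w[(l==i)&~np.isnan(w[...,0])]
        if len(p): print(f,ce[i].round(),s[i,4],p.mean(0).round(3),np.percentile(p,3,0).round(3),np.percentile(p,97,0).round(3), 'pcaYaw',np.degrees(np.arctan2(*np.linalg.svd((p-p.mean(0))[:,:2],full_matrices=False)[2][0][::-1])).round(1))
c=dict(np.load('pics/d0.npz'));w=cloud(c)
for u,v in [(230,135),(240,138),(250,140),(325,145),(335,147),(230,143),(335,152),(262,241),(298,270),(353,243),(323,213),(307,235),(342,160),(213,160),(213,180),(291,204)]: print((u,v),w[v,u].round(3))
# upright points fit: sash/jamb front
p=w[95:160,205:360].reshape(-1,3); p=p[(p[:,2]>.005)&(p[:,2]<.06)&(p[:,1]>.1)]
print(len(p)); 
cv2.imwrite('pics/d0z.png',cv2.resize(c['img'][90:270,190:370,::-1],None,fx=3.3,fy=3.3,interpolation=2))
```

```text
s0 [183. 116.] 802 [ 0.45  -0.504  0.061] [ 0.388 -0.555  0.045] [ 0.512 -0.455  0.074] pcaYaw 17.4
s0 [320. 154.] 157 [ 0.296 -0.078  0.024] [ 0.269 -0.099  0.005] [ 0.322 -0.06   0.035] pcaYaw -3.4
s0 [301. 161.] 49 [ 0.37  -0.1    0.039] [ 0.334 -0.121  0.005] [ 0.506 -0.005  0.232] pcaYaw 34.6
s0 [190. 255.] 3961 [ 0.876 -0.079  0.152] [ 0.831 -0.168  0.038] [ 0.9   -0.019  0.202] pcaYaw 95.3
s0 [372. 305.] 105 [0.651 0.318 0.013] [0.621 0.286 0.   ] [0.672 0.369 0.027] pcaYaw -114.6
d0 [26. 94.] 9305 [-0.583  1.253 -0.192] [-0.822  1.201 -0.668] [-0.406  1.305  0.236] pcaYaw -167.9
d0 [299. 115.] 28 [0.599 0.023 0.326] [0.582 0.01  0.295] [0.617 0.068 0.337] pcaYaw 79.4
d0 [286. 154.] 105 [0.608 0.239 0.025] [0.589 0.227 0.007] [0.628 0.258 0.036] pcaYaw -5.6
d0 [392. 186.] 2603 [ 0.845 -0.123  0.15 ] [ 0.824 -0.182  0.031] [ 0.891 -0.033  0.202] pcaYaw -82.2
d0 [213. 169.] 369 [0.338 0.187 0.043] [0.317 0.128 0.033] [0.36  0.261 0.065] pcaYaw -93.2
d0 [219. 241.] 694 [ 0.331 -0.12   0.018] [ 0.269 -0.166  0.004] [ 0.398 -0.074  0.034] pcaYaw -32.2
d0 [282. 345.] 2528 [ 0.447 -0.503  0.059] [ 0.38  -0.556  0.044] [ 0.521 -0.447  0.074] pcaYaw -162.1
d0 [452. 364.] 85 [ 0.731 -0.682  0.221] [ 0.729 -0.686  0.17 ] [ 0.734 -0.676  0.274] pcaYaw -114.5
d0 [316. 356.] 29 [ 0.515 -0.55   0.072] [ 0.506 -0.554  0.064] [ 0.523 -0.544  0.077] pcaYaw -157.8
(230, 135) [0.416 0.337 0.068]
(240, 138) [0.451 0.329 0.055]
(250, 140) [0.486 0.311 0.054]
(325, 145) [0.749 0.234 0.05 ]
(335, 147) [0.803 0.276 0.002]
(230, 143) [0.413 0.342 0.029]
(335, 152) [0.754 0.133 0.093]
(262, 241) [ 0.457 -0.129 -0.002]
(298, 270) [ 0.54  -0.26   0.003]
(353, 243) [ 0.719 -0.206  0.017]
(323, 213) [ 0.664 -0.067  0.016]
(307, 235) [ 0.596 -0.137  0.003]
(342, 160) [0.781 0.128 0.058]
(213, 160) [0.344 0.211 0.062]
(213, 180) [0.335 0.131 0.04 ]
(291, 204) [ 0.568 -0.028  0.037]
1376
```

View pics/d0z.png

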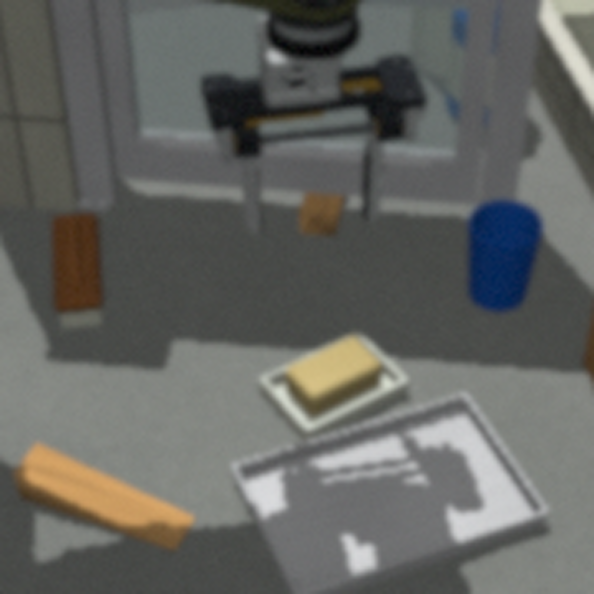

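Candidates for the wedge: crop (321,214) / side (286,154), world y≈0.24, standing under the sash; and side (219,241), y≈−0.12, loose on the counter (scene (312,157) is the same one). The one under the sash is farthest left and fits. The jog only gives yaw, so the gripper stays upright: I'll check its clearance to the sash and pinch only the tail end at first.

Run:
```python
from h import *
c=dict(np.load('pics/s0.npz')); w=cloud(c); t=np.array([.55,0,.2016]); d=w-t
m=(np.hypot(d[...,0],d[...,1])<.2)&(d[...,2]>-.03)&(w[...,1]<.17)
for lo in np.arange(-.02,.5,.04):
    k=m&(d[...,2]>=lo)&(d[...,2]<lo+.04)
    if k.sum()>4:
        q=d[k]; a=np.radians(53); print('%.2f'%lo,k.sum(),'ymax',np.percentile(q[:,1],98).round(3),'ymin',q[:,1].min().round(3),'supp53',np.percentile(q[:,:2]@[np.cos(a),np.sin(a)],98).round(3),'x',q[:,0].min().round(3),q[:,0].max().round(3))
c=dict(np.load('pics/d0.npz')); w=cloud(c); p=w.reshape(-1,3)
for zl,zh in((.03,.045),(.045,.06),(.06,.07),(.07,.085),(.085,.1),(.1,.13)):
    k=(p[:,0]>.43)&(p[:,0]<.76)&(p[:,1]>.15)&(p[:,1]<.4)&(p[:,2]>zl)&(p[:,2]<zh)&~((p[:,0]>.58)&(p[:,0]<.64)&(p[:,2]<.045))
    q=p[k].astype(np.float32)
    if len(q)<6: print(zl,len(q)); continue
    q=q[q[:,1]+.29*q[:,0]>.41]
    vx,vy,x0,y0=cv2.fitLine(q[:,:2].copy(),cv2.DIST_HUBER,0,.001,.001).ravel()
    print(zl,len(q),'slope deg',np.degrees(np.arctan2(vy,vx)).round(2),'y at x=.61',(y0+(.61-x0)*vy/vx).round(4),np.std((q[:,1]-y0)*vx-(q[:,0]-x0)*vy).round(4))
```

```text
-0.02 61 ymax 0.01 ymin -0.008 supp53 0.044 x -0.057 0.062
0.02 163 ymax 0.011 ymin -0.011 supp53 0.045 x -0.057 0.063
0.06 65 ymax 0.011 ymin -0.008 supp53 0.045 x -0.059 0.081
0.10 692 ymax 0.035 ymin -0.033 supp53 0.076 x -0.087 0.092
0.14 687 ymax 0.033 ymin -0.033 supp53 0.074 x -0.088 0.094
0.18 372 ymax 0.037 ymin -0.035 supp53 0.038 x -0.036 0.042
0.22 430 ymax 0.061 ymin -0.055 supp53 0.063 x -0.088 0.042
0.26 1668 ymax 0.063 ymin -0.058 supp53 0.066 x -0.161 0.046
0.30 2498 ymax 0.073 ymin -0.056 supp53 0.053 x -0.186 0.035
0.34 1927 ymax 0.072 ymin -0.05 supp53 -0.024 x -0.195 -0.072
0.38 464 ymax 0.055 ymin -0.035 supp53 -0.065 x -0.2 -0.149
0.03 228 slope deg -18.25 y at x=.61 0.2739 0.0028
0.045 279 slope deg -17.97 y at x=.61 0.2743 0.0029
0.06 168 slope deg -18.24 y at x=.61 0.2739 0.0028
0.07 362 slope deg -17.89 y at x=.61 0.2731 0.0075
0.085 239 slope deg -18.34 y at x=.61 0.2817 0.0054
0.1 352 slope deg -18.28 y at x=.61 0.2827 0.0032
```

Run:
```python
from h import *
a=np.radians(71.85); n=np.array([np.cos(a),np.sin(a)]); t=np.array([n[1],-n[0]]); o=np.array([.61,.274])
for f in('d0','s0'):
    c=dict(np.load(f'pics/{f}.npz')); p=cloud(c).reshape(-1,3); p=p[~np.isnan(p[:,0])]
    s=(p[:,:2]-o)@n; y=(p[:,:2]-o)@t
    print(f)
    for z in np.arange(0,.6,.03):
        k=(p[:,2]>z)&(p[:,2]<z+.03)&(abs(s)<.06)&(abs(y)<.35)
        j=k&(y>-.13)&(y<.1)
        if k.sum()>10: print('%.2f'%z,k.sum(),'ylim',y[k].min().round(3),y[k].max().round(3),'mid',j.sum(),(np.percentile(s[j],[3,25,50,75,97]).round(3) if j.sum()>3 else ''))
```

```text
d0
0.00 1554 ylim -0.35 0.329 mid 531 [-0.058 -0.041 -0.024  0.     0.029]
0.03 1036 ylim -0.35 0.34 mid 386 [-0.038 -0.003 -0.     0.002  0.005]
0.06 1170 ylim -0.35 0.349 mid 377 [-0.012 -0.005 -0.     0.005  0.012]
0.09 932 ylim -0.35 0.35 mid 158 [0.003 0.007 0.009 0.011 0.014]
0.12 752 ylim -0.349 0.222 mid 56 [0.003 0.006 0.008 0.01  0.012]
0.15 783 ylim -0.35 0.222 mid 80 [0.002 0.007 0.009 0.011 0.014]
0.18 1010 ylim -0.35 0.222 mid 229 [0.003 0.006 0.008 0.01  0.014]
0.21 1113 ylim -0.35 0.222 mid 296 [0.004 0.007 0.008 0.01  0.013]
0.24 1025 ylim -0.35 0.222 mid 203 [0.003 0.006 0.008 0.01  0.014]
0.27 799 ylim -0.35 0.222 mid 119 [-0.004 -0.     0.001  0.004  0.036]
0.30 723 ylim -0.35 0.222 mid 185 [-0.     0.022  0.033  0.035  0.039]
0.33 533 ylim 0.036 0.222 mid 180 [0.029 0.032 0.034 0.036 0.039]
0.36 582 ylim 0.019 0.222 mid 204 [0.029 0.032 0.034 0.036 0.039]
0.39 892 ylim -0.156 0.222 mid 502 [0.029 0.032 0.034 0.036 0.039]
0.42 1340 ylim -0.236 0.222 mid 725 [0.029 0.032 0.034 0.036 0.039]
0.45 1591 ylim -0.262 0.222 mid 784 [0.029 0.032 0.034 0.036 0.039]
0.48 101
[... 773 characters left out ...]
222 mid 721 [0.038 0.039 0.041 0.044 0.046]
0.30 1315 ylim -0.274 0.222 mid 509 [0.038 0.038 0.039 0.04  0.041]
0.33 1409 ylim -0.275 0.222 mid 556 [0.038 0.039 0.039 0.04  0.041]
0.36 1473 ylim -0.275 0.222 mid 571 [0.037 0.039 0.039 0.04  0.04 ]
0.39 1614 ylim -0.275 0.222 mid 639 [0.038 0.039 0.039 0.04  0.041]
0.42 1708 ylim -0.275 0.222 mid 662 [0.038 0.039 0.039 0.04  0.041]
0.45 1789 ylim -0.274 0.222 mid 690 [0.038 0.039 0.039 0.04  0.041]
0.48 1115 ylim -0.274 0.222 mid 306 [0.04  0.048 0.049 0.05  0.051]
0.51 6441 ylim -0.276 0.222 mid 2852 [-0.011  0.009  0.03   0.048  0.05 ]
0.54 2410 ylim -0.276 0.221 mid 849 [-0.01   0.004  0.02   0.034  0.049]
0.57 1685 ylim -0.35 -0.259 mid 0
```

Vertical grasp would put the wrist housing (66 mm in front of the TCP at z≈0.26–0.3) against the sash top rail, with the tail only ~41 mm out, so the tool must lean. The jog has no tilt, so I'll see how the arm behaves when a pose is out of reach (it may tilt). I'll test that up high, in free space.

Call:
jog_arm --targets '[[9.4,[-5,-5,2],0],[9.4,[-10,-10,5],0],[9.4,[-15,-15,8],0],[9.4,[-20,-20,10],0],[9.4,[-25,-25,12],0],[9.4,[-25,-30,15],0],[9.4,[-25,-35,15],0],[9.4,[-25,-38,15],0],[9.4,[-25,-38,15],0],[9.4,[-25,-38,15],0]]'

```text
time_s: 1.1
ee_pos: [0.2987, 0.1503, 0.5845]
eef_rot: [-1.57, -0.002, 0.0]
force: [0.4, 0.1, 0.2]
grip_width: 0.0935
```

Call:
jog_arm --targets '[[9.4,[0,-5,0],0],[9.4,[0,-10,0],0],[9.4,[0,-15,0],0],[9.4,[0,-20,0],0],[9.4,[0,-25,0],0],[9.4,[0,-30,0],0],[9.4,[0,-35,0],0],[9.4,[0,-40,0],0]]'

```text
time_s: 1.9
ee_pos: [0.2602, 0.1303, 0.7611]
eef_rot: [-1.564, -0.015, 0.0]
force: [0.2, -0.4, 0.2]
grip_width: 0.0943
```

```bash
python3 -c "
from h import *
print(ctrl.get_obs())"
```

```text
{'time_s': 1.9, 'qpos': array([0.33663468, 0.16820856, 0.23459748, 0.00368096, 2.72198755,
       0.33992653]), 'joint_vel': array([-3.70269630e-02, -1.11484669e-01,  1.42898229e-03, -6.65420559e-05,
        1.12658993e-01, -3.51691663e-02]), 'tau': array([  0.21108063, -24.70754385, -20.73656023,   0.03244299,
        -0.29694457,   0.0755436 ]), 'ee_pos': array([0.2602402 , 0.13028419, 0.76106824]), 'eef_rot': array([-1.56383343e+00, -1.53588535e-02,  2.89084052e-05]), 'force': array([ 0.20808798, -0.38424025,  0.17172429]), 'moment': array([ 0.02662978,  0.01192187, -0.01202548]), 'grip_width': 0.09425722787536853}
```

The overreach gave a slight outward tilt (~1°), so leaning is possible. Next I swing to azimuth ~72° (square to the hatch) above hatch height, square the jaws, and push outward there.

Call:
jog_arm --targets '[[9.4,[-3,2,3],0.1],[9.4,[-6,4,6],0.2],[9.4,[-9,6,9],0.31],[9.4,[-13,6,12],0.31],[9.4,[-17,6,14],0.31],[9.4,[-17,6,15],0.31],[9.4,[-17,6,15],0.31]]'

```text
time_s: 2.6
ee_pos: [0.0895, 0.2821, 0.6996]
eef_rot: [-1.559, -0.009, -0.303]
force: [0.6, -0.4, -0.9]
grip_width: 0.0937
```

Call:
jog_arm --targets '[[9.4,[0,0,5],0],[9.4,[0,0,10],0],[9.4,[0,0,15],0],[9.4,[0,0,20],0],[9.4,[0,0,25],0],[9.4,[0,0,30],0],[9.4,[0,0,40],0],[9.4,[0,0,50],0]]'

```text
time_s: 3.4
ee_pos: [0.1751, 0.5336, 0.6095]
eef_rot: [-1.54, -0.009, -0.311]
force: [0.3, -0.2, 0.1]
grip_width: 0.094
```

Overreach tilts too slowly (~1° per push). A stronger way: run the last joint to its limit with the turn, so that the forearm roll takes up the rest and leans the tool sideways. At azimuth −18°, sideways is square to the hatch. Going there, high and clear.

Call:
jog_arm --targets '[[9.4,[0,-3,-5],0],[9.4,[3,-3,-10],0],[9.4,[6,-3,-15],0],[9.4,[9,-3,-19],0],[9.4,[12,-3,-23],0],[9.4,[16,0,-25],0.1],[9.4,[19,3,-28],0.2],[9.4,[22,6,-31],0.3],[9.4,[25,9,-34],0.4],[9.4,[28,12,-37],0.5]]'

```text
time_s: 4.4
ee_pos: [0.316, 0.1217, 0.502]
eef_rot: [-1.538, 0.003, -0.815]
force: [1.3, 1.3, 0.4]
grip_width: 0.0939
```

```bash
cat > st.py <<'E'
from h import *
from scipy.spatial.transform import Rotation as R
o=ctrl.get_obs(); M=R.from_euler('xyz',o['eef_rot']).as_matrix()
print(o['time_s'],'q',o['qpos'].round(3),'p',o['ee_pos'].round(4)); print('tool axes (cols)\n',M.round(3)); y=M[:,1]; print('tilt deg',np.degrees(np.arccos(-y[2])).round(1),'dir',np.degrees(np.arctan2(y[1],y[0])).round(1),'F',o['force'].round(1),'w',round(float(o['grip_width']),4))
import sys
if len(sys.argv)>3: print('shift cm',(M.T@(np.array(sys.argv[1:4],float)-o['ee_pos'])*100).round(1))
E
python3 st.py .475 -.155 .4
```

```text
4.4 q [ 0.244 -0.233  1.391  0.02   1.956  1.067] p [0.316  0.1217 0.502 ]
tool axes (cols)
 [[ 0.686  0.022  0.727]
 [-0.728  0.025  0.686]
 [-0.003 -0.999  0.033]]
tilt deg 1.9 dir 48.6 F [1.3 1.3 0.4] w 0.0939
shift cm [31.1  9.9 -7.7]
```

Call:
jog_arm --targets '[[9.4,[4,-1,-2],-0.15],[9.4,[8,-2,-3],-0.3],[9.4,[12,-3,-5],-0.45],[9.4,[16,-4,-6],-0.6],[9.4,[20,-5,-7],-0.75],[9.4,[24,-5,-9],-0.9],[9.4,[27,-5,-9.5],-1.05],[9.4,[27,-5,-9.5],-1.2],[9.4,[27,-5,-9.5],-1.35],[9.4,[27,-5,-9.5],-1.5]]'

```text
time_s: 5.4
ee_pos: [0.4318, -0.1393, 0.5488]
eef_rot: [-1.562, -0.029, 0.534]
force: [0.5, -0.2, 0.3]
grip_width: 0.094
```

Call:
jog_arm --targets '[[9.4,[0,0,0],-0.15],[9.4,[0,0,0],-0.3],[9.4,[0,0,0],-0.45],[9.4,[0,0,0],-0.6],[9.4,[0,0,0],-0.75],[9.4,[0,0,0],-0.9],[9.4,[0,0,0],-1.05],[9.4,[0,0,0],-1.2],[9.4,[0,0,0],-1.35],[9.4,[0,0,0],-1.5]]'

```text
time_s: 6.4
ee_pos: [0.4316, -0.1389, 0.5491]
eef_rot: [-1.599, -0.01, 2.035]
force: [0.1, 0.5, 0.1]
grip_width: 0.0941
```

Call:
jog_arm --targets '[[9.4,[0,0,0],-0.15],[9.4,[0,0,0],-0.3],[9.4,[0,0,0],-0.45],[9.4,[0,0,0],-0.6],[9.4,[0,0,0],-0.75],[9.4,[0,0,0],-0.9]]'

```text
time_s: 7.0
ee_pos: [0.4493, 0.009, 0.5536]
eef_rot: [-1.597, 0.004, 2.492]
force: [0.8, 0.5, -0.5]
grip_width: 0.0941
```

```bash
python3 st.py
```

```text
7.0 q [-0.074  0.076  0.983  0.022  2.064 -2.555] p [0.4493 0.009  0.5536]
tool axes (cols)
 [[-0.796  0.019 -0.605]
 [ 0.605  0.018 -0.796]
 [-0.004 -1.    -0.026]]
tilt deg 1.5 dir 44.0 F [ 0.8  0.5 -0.5] w 0.0941
```

The solver kept the tool upright and gave up position instead; but overreach pushes do accumulate tilt, each call starting from the pose reached. Only ~10° is needed for a pinch at the tail end (then regrasp after the first tug). Returning to azimuth 72°, high, and repeating short outward pushes.

Call:
jog_arm --targets '[[9.4,[3,-4,-1],0.15],[9.4,[7,-8,-2],0.3],[9.4,[11,-12,-3],0.45],[9.4,[16,-12.5,-4],0.6],[9.4,[21,-12.5,-5],0.75],[9.4,[26,-12.5,-6],0.9],[9.4,[31,-12.5,-7],1.05],[9.4,[36,-12.5,-8],1.2],[9.4,[42,-12.5,-10],1.35],[9.4,[48,-12.5,-11],1.5]]'

```text
time_s: 8.0
ee_pos: [0.2086, 0.2954, 0.6801]
eef_rot: [-1.58, -0.027, 1.217]
force: [-0.1, -0.1, 0.7]
grip_width: 0.0941
```

Call:
jog_arm --targets '[[9.4,[0,0,0],0.15],[9.4,[0,0,0],0.3],[9.4,[0,0,0],0.45],[9.4,[0,0,0],0.6],[9.4,[0,0,0],0.75],[9.4,[0,0,0],0.9],[9.4,[0,0,0],1.05],[9.4,[0,0,0],1.2],[9.4,[0,0,0],1.31]]'

```text
time_s: 8.9
ee_pos: [0.2099, 0.2945, 0.68]
eef_rot: [-1.547, -0.016, -0.095]
force: [-0.4, -0.9, 0.1]
grip_width: 0.0939
```

```bash
python3 st.py
```

```text
8.9 q [8.490e-01 6.100e-02 6.590e-01 2.000e-03 2.393e+00 9.450e-01] p [0.2099 0.2945 0.68  ]
tool axes (cols)
 [[ 0.995  0.018  0.094]
 [-0.094  0.022  0.995]
 [ 0.016 -1.     0.024]]
tilt deg 1.6 dir 51.0 F [-0.4 -0.9  0.1] w 0.0939
```

Call:
jog_arm --targets '[[9.4,[0,-50,50],0],[9.4,[0,-50,50],0]]'

```text
time_s: 9.1
ee_pos: [0.2108, 0.3311, 0.7152]
eef_rot: [-1.542, -0.018, -0.09]
force: [0.2, -0.5, 0.4]
grip_width: 0.0937
```

Call:
jog_arm --targets '[[9.4,[0,-50,50],0]]'

```text
time_s: 9.2
ee_pos: [0.205, 0.3512, 0.7144]
eef_rot: [-1.535, -0.021, -0.09]
force: [-6.1, -8.7, 7.3]
grip_width: 0.0941
```

Call:
jog_arm --targets '[[9.4,[0,-50,50],0]]'

```text
time_s: 9.3
ee_pos: [0.1988, 0.3693, 0.7093]
eef_rot: [-1.523, -0.026, -0.089]
force: [0.1, 0.1, -1.0]
grip_width: 0.0941
```

Call:
jog_arm --targets '[[9.4,[0,-50,50],0]]'

```text
time_s: 9.4
ee_pos: [0.1905, 0.3827, 0.7092]
eef_rot: [-1.501, -0.035, -0.089]
force: [0.6, -0.9, 0.9]
grip_width: 0.0939
```

```bash
python3 st.py
```

```text
9.4 q [ 1.024e+00  3.210e-01  2.350e-01 -1.000e-03  2.508e+00  1.111e+00] p [0.1905 0.3827 0.7092]
tool axes (cols)
 [[ 0.995  0.041  0.087]
 [-0.089  0.066  0.994]
 [ 0.035 -0.997  0.07 ]]
tilt deg 4.5 dir 58.1 F [ 0.6 -0.9  0.9] w 0.0939
```

Works: ~1–1.5° per one-row push. Continuing.

Call:
jog_arm --targets '[[9.4,[0,-50,50],0]]'

```text
time_s: 9.5
ee_pos: [0.1832, 0.3959, 0.7077]
eef_rot: [-1.483, -0.042, -0.09]
force: [-0.4, -0.4, -0.4]
grip_width: 0.0942
```

Call:
jog_arm --targets '[[9.4,[0,-50,50],0]]'

```text
time_s: 9.6
ee_pos: [0.1761, 0.4085, 0.7062]
eef_rot: [-1.466, -0.048, -0.091]
force: [0.7, -0.6, -0.8]
grip_width: 0.0938
```

Call:
jog_arm --targets '[[9.4,[0,-50,50],0]]'

```text
time_s: 9.7
ee_pos: [0.1691, 0.4203, 0.705]
eef_rot: [-1.448, -0.053, -0.091]
force: [0.5, 0.2, 0.5]
grip_width: 0.0941
```

Call:
jog_arm --targets '[[9.4,[0,-50,50],0]]'

```text
time_s: 9.8
ee_pos: [0.1623, 0.4313, 0.7042]
eef_rot: [-1.43, -0.058, -0.091]
force: [-0.5, -0.7, -0.4]
grip_width: 0.094
```

```bash
python3 st.py
```

```text
9.8 q [ 1.136  0.338  0.235 -0.01   2.416  1.215] p [0.1623 0.4313 0.7042]
tool axes (cols)
 [[ 0.994  0.07   0.082]
 [-0.091  0.134  0.987]
 [ 0.058 -0.988  0.14 ]]
tilt deg 8.7 dir 62.4 F [-0.5 -0.7 -0.4] w 0.094
```

Call:
jog_arm --targets '[[9.4,[0,-50,50],0]]'

```text
time_s: 9.9
ee_pos: [0.1556, 0.4411, 0.7041]
eef_rot: [-1.411, -0.063, -0.092]
force: [-0.2, 0.3, 0.5]
grip_width: 0.0941
```

Call:
jog_arm --targets '[[9.4,[0,-50,50],0]]'

```text
time_s: 10.0
ee_pos: [0.1491, 0.4498, 0.7046]
eef_rot: [-1.392, -0.068, -0.093]
force: [1.0, -0.8, 0.1]
grip_width: 0.0941
```

Call:
jog_arm --targets '[[9.4,[0,-50,50],0]]'

```text
time_s: 10.1
ee_pos: [0.1428, 0.4575, 0.7057]
eef_rot: [-1.371, -0.073, -0.093]
force: [1.3, -0.0, -0.5]
grip_width: 0.0939
```

Call:
jog_arm --targets '[[9.4,[0,-50,50],0]]'

```text
time_s: 10.2
ee_pos: [0.1366, 0.4643, 0.7075]
eef_rot: [-1.35, -0.078, -0.094]
force: [0.1, 0.2, -0.5]
grip_width: 0.0942
```

Call:
jog_arm --targets '[[9.4,[0,-50,50],0]]'

```text
time_s: 10.3
ee_pos: [0.1306, 0.4702, 0.7099]
eef_rot: [-1.329, -0.082, -0.096]
force: [-0.3, 0.1, -0.1]
grip_width: 0.0943
```

Call:
jog_arm --targets '[[9.4,[0,-50,50],0]]'

```text
time_s: 10.4
ee_pos: [0.1247, 0.4752, 0.7128]
eef_rot: [-1.307, -0.086, -0.097]
force: [0.3, -0.2, 0.1]
grip_width: 0.0941
```

Call:
jog_arm --targets '[[9.4,[0,-50,50],0]]'

```text
time_s: 10.5
ee_pos: [0.1189, 0.4795, 0.7163]
eef_rot: [-1.284, -0.091, -0.098]
force: [0.2, 0.1, 0.1]
grip_width: 0.094
```

```bash
python3 st.py
```

```text
10.5 q [ 1.269  0.331  0.236 -0.036  2.276  1.326] p [0.1189 0.4795 0.7163]
tool axes (cols)
 [[ 0.991  0.114  0.068]
 [-0.097  0.273  0.957]
 [ 0.09  -0.955  0.282]]
tilt deg 17.2 dir 67.3 F [0.2 0.1 0.1] w 0.094
```

Call:
jog_arm --targets '[[9.4,[-10,-50,50],0]]'

```text
time_s: 10.6
ee_pos: [0.107, 0.484, 0.7202]
eef_rot: [-1.262, -0.094, -0.1]
force: [0.3, -0.1, -0.7]
grip_width: 0.0941
```

Call:
jog_arm --targets '[[9.4,[-10,-50,50],0]]'

```text
time_s: 10.7
ee_pos: [0.0947, 0.4876, 0.7246]
eef_rot: [-1.239, -0.097, -0.1]
force: [-0.5, 0.1, -0.0]
grip_width: 0.094
```

Call:
jog_arm --targets '[[9.4,[-10,-50,50],0]]'

```text
time_s: 10.8
ee_pos: [0.083, 0.4904, 0.7293]
eef_rot: [-1.216, -0.1, -0.101]
force: [0.1, -0.0, -0.1]
grip_width: 0.0937
```

Call:
jog_arm --targets '[[9.4,[-10,-50,50],0]]'

```text
time_s: 10.9
ee_pos: [0.0718, 0.4924, 0.7343]
eef_rot: [-1.193, -0.103, -0.102]
force: [-0.4, 1.1, -0.5]
grip_width: 0.0942
```

Call:
jog_arm --targets '[[9.4,[-10,-50,50],0]]'

```text
time_s: 11.0
ee_pos: [0.0611, 0.4937, 0.7396]
eef_rot: [-1.169, -0.105, -0.103]
force: [0.1, 0.7, -0.1]
grip_width: 0.094
```

```bash
python3 st.py
```

```text
11.0 q [ 1.416  0.3    0.236 -0.093  2.196  1.427] p [0.0611 0.4937 0.7396]
tool axes (cols)
 [[ 0.989  0.136  0.054]
 [-0.102  0.379  0.92 ]
 [ 0.105 -0.915  0.389]]
tilt deg 23.7 dir 70.3 F [ 0.1  0.7 -0.1] w 0.094
```

Call:
jog_arm --targets '[[9.4,[-10,-50,50],0]]'

```text
time_s: 11.1
ee_pos: [0.0507, 0.4942, 0.7453]
eef_rot: [-1.145, -0.106, -0.104]
force: [1.0, -0.3, 0.2]
grip_width: 0.0945
```

Call:
jog_arm --targets '[[9.4,[-10,-50,50],0]]'

```text
time_s: 11.2
ee_pos: [0.0407, 0.4939, 0.7513]
eef_rot: [-1.121, -0.108, -0.104]
force: [0.5, 0.2, 0.6]
grip_width: 0.0942
```

Call:
jog_arm --targets '[[9.4,[-10,-50,50],0]]'

```text
time_s: 11.3
ee_pos: [0.031, 0.4929, 0.7576]
eef_rot: [-1.097, -0.109, -0.105]
force: [0.1, 0.2, -0.9]
grip_width: 0.0938
```

```bash
python3 st.py .25 .25 .65; python3 st.py .42 .04 .5|tail -1;python3 st.py .54 .04 .24|tail -1
```

```text
11.3 q [ 1.495  0.275  0.236 -0.132  2.153  1.474] p [0.031  0.4929 0.7576]
tool axes (cols)
 [[ 0.989  0.144  0.044]
 [-0.104  0.444  0.89 ]
 [ 0.109 -0.884  0.454]]
tilt deg 27.8 dir 72.0 F [ 0.1  0.2 -0.9] w 0.0938
shift cm [ 23.    1.9 -25.5]
shift cm [ 40.4   8.3 -50.3]
shift cm [ 49.4  33.  -61.6]
```

Tilt 27.8° toward 72.0°, just what is needed. Back off and down to a staging point in front of the wedge, levelling the jaws.

Call:
jog_arm --targets '[[9.4,[2,0,-5],0.08],[9.4,[5,1,-9],0.16],[9.4,[8,1,-13],0.236],[9.4,[12,1.5,-17],0.236],[9.4,[16,2,-21],0.236],[9.4,[20,2,-24],0.236],[9.4,[23,2,-27],0.236],[9.4,[27,3,-31],0.236],[9.4,[31,5,-36],0.236],[9.4,[35,7,-42],0.236]]'

```text
time_s: 12.3
ee_pos: [0.2787, 0.2097, 0.6122]
eef_rot: [-1.086, -0.002, -0.315]
force: [1.5, 0.6, 0.8]
grip_width: 0.0941
```

```bash
python3 st.py .54 .03 .24
```

```text
12.3 q [ 0.21  -0.321  1.261  0.441  1.909  0.734] p [0.2787 0.2097 0.6122]
tool axes (cols)
 [[ 0.951  0.146  0.273]
 [-0.309  0.443  0.842]
 [ 0.002 -0.885  0.466]]
tilt deg 27.8 dir 71.7 F [1.5 0.6 0.8] w 0.0941
shift cm [ 30.3  28.8 -25.4]
```

Call:
jog_arm --targets '[[9.4,[3,2,-3.5],0],[9.4,[6,4,-7],0],[9.4,[9,6,-10],0],[9.4,[12,9,-13],0],[9.4,[15,12,-16],0],[9.4,[18,15,-19],0],[9.4,[21,18,-21],0],[9.4,[24,22,-23],0],[9.4,[27,25,-24],0],[9.4,[30,29,-25],0]]'

```text
time_s: 13.3
ee_pos: [0.5376, 0.0353, 0.2388]
eef_rot: [-1.088, -0.002, -0.315]
force: [0.9, -0.0, -0.2]
grip_width: 0.0943
```

Call:
jog_arm --targets '[[9.4,[0,0,0],0],[9.4,[0,0,0],0]]'

```text
time_s: 13.5
ee_pos: [0.5362, 0.0361, 0.2397]
eef_rot: [-1.088, 0.001, -0.314]
force: [0.7, 0.4, 0.6]
grip_width: 0.0937
```

```bash
python3 st.py
python3 - <<'E'
from h import *
snap('wrist','w1'); snap('side','d1')
E
```

```text
13.5 q [-0.242  0.193  1.639  0.5    1.308 -0.06 ] p [0.5362 0.0361 0.2397]
tool axes (cols)
 [[ 0.951  0.142  0.274]
 [-0.309  0.442  0.842]
 [-0.001 -0.886  0.464]]
tilt deg 27.7 dir 72.1 F [0.7 0.4 0.6] w 0.0937
```

View pics/w1.png

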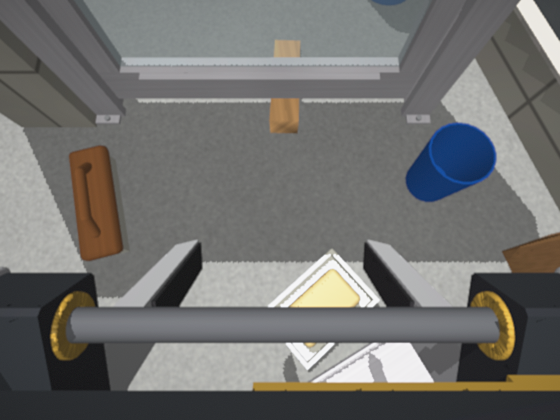

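Wrist view: wedge tail at (284,110–132) under the sash rail, brush left (95,203), cup right (455,160), soap (325,310). Path clear.

Run:
```python
from h import *
c=dict(np.load('pics/w1.npz')); w=cloud(c); hsv=cv2.cvtColor(c['img'],cv2.COLOR_RGB2HSV)
m=(hsv[...,0]>4)&(hsv[...,0]<25)&(hsv[...,1]>80)&(hsv[...,2]>50); m[:96]=0;m[150:]=0;m[:,:240]=0;m[:,330:]=0
v,u=np.nonzero(m); print('px',u.min(),u.max(),v.min(),v.max(),m.sum())
p=w[m]; p=p[~np.isnan(p[:,0])]
a=np.radians(72);n=np.array([np.cos(a),np.sin(a)]);t=np.array([n[1],-n[0]])
print('z pct',np.percentile(p[:,2],[2,20,50,80,98]).round(4)); s=p[:,:2]@n;y=p[:,:2]@t
print('s',np.percentile(s,[1,5,50,95,99]).round(4),'t',np.percentile(y,[1,5,50,95,99]).round(4))
top=p[p[:,2]>.022]; k=top[:,:2]@n
for lo in np.arange(k.min(),k.max(),.008):
    j=(k>=lo)&(k<lo+.008)
    if j.sum()>8: q=top[j][:,:2]@t; print('s %.3f z %.4f t %.4f [%.4f %.4f] n=%d'%(lo,np.median(top[j][:,2]),(np.percentile(q,2)+np.percentile(q,98))/2,np.percentile(q,2),np.percentile(q,98),j.sum()))
# ray of tail bottom edge onto z=0, rows
for uu in(272,284,296):
    vv=np.nonzero(m[:,uu])[0].max(); r=ray(c,uu,vv+.5,0); print(uu,vv,'bottom edge s,t',(r[:2]@n).round(4),(r[:2]@t).round(4))
# sash rail front
P=w.reshape(-1,3); P=P[~np.isnan(P[:,0])]
k=(P[:,2]>.035)&(P[:,2]<.07)&(abs(P[:,:2]@t-.49)<.2)&(abs(P[:,:2]@n-.45)<.03); q=P[k][:,:2].astype(np.float32)
vx,vy,x0,y0=cv2.fitLine(q,cv2.DIST_HUBER,0,.001,.001).ravel(); print('rail',k.sum(),np.degrees(np.arctan2(vy,vx)),'s at wedge',np.median(q@n))
```

```text
px 269 298 98 132 993
z pct [0.0025 0.0209 0.031  0.0342 0.0364]
s [0.4083 0.4088 0.4177 0.4458 0.448 ] t [0.4817 0.4832 0.5012 0.519  0.5206]
s 0.408 z 0.0344 t 0.5011 [0.4820 0.5202] n=258
s 0.416 z 0.0342 t 0.5012 [0.4820 0.5204] n=130
s 0.424 z 0.0326 t 0.5012 [0.4818 0.5206] n=137
s 0.432 z 0.0310 t 0.5019 [0.4831 0.5207] n=120
s 0.440 z 0.0295 t 0.5020 [0.4830 0.5209] n=121
s 0.448 z 0.0285 t 0.5020 [0.4847 0.5192] n=15
272 132 bottom edge s,t 0.4098 0.4837
284 132 bottom edge s,t 0.4098 0.5013
296 132 bottom edge s,t 0.4098 0.519
rail 4206 -18.037333 s at wedge 0.44877506350138047
```

```bash
python3 st.py .5945 .207 .1146; python3 st.py .6087 .2512 .026|tail -1
```

```text
13.6 q [-0.243  0.189  1.639  0.5    1.308 -0.06 ] p [0.5363 0.0358 0.242 ]
tool axes (cols)
 [[ 0.951  0.146  0.272]
 [-0.309  0.441  0.843]
 [ 0.003 -0.885  0.465]]
tilt deg 27.7 dir 71.6 F [0.1 0.9 0.1] w 0.0941
shift cm [ 0.2 19.7 10.1]
shift cm [ 0.2 29.7 10.1]
```

Call:
jog_arm --targets '[[9.4,[0.2,4,3],0],[9.4,[0.2,8,6],0],[9.4,[0.2,12,8],0],[9.4,[0.2,16,10],0],[9.4,[0.2,19.7,10.1],0],[9.4,[0.2,22,10.1],0],[9.4,[0.2,24,10.1],0],[9.4,[0.2,25,10.1],0],[9.4,[0.2,25,10.1],0]]'

```text
time_s: 14.5
ee_pos: [0.6019, 0.2309, 0.0665]
eef_rot: [-1.087, -0.001, -0.314]
force: [0.5, 1.2, 0.6]
grip_width: 0.0939
```

```bash
python3 st.py .6087 .2512 .026
```

```text
14.5 q [0.129 0.538 1.604 0.583 0.867 0.088] p [0.6019 0.2309 0.0665]
tool axes (cols)
 [[ 0.951  0.145  0.273]
 [-0.309  0.442  0.842]
 [ 0.001 -0.885  0.465]]
tilt deg 27.7 dir 71.9 F [0.5 1.2 0.6] w 0.0939
shift cm [0.  4.6 0. ]
```

Call:
jog_arm --targets '[[9.4,[0,2,0],0],[9.4,[0,3.5,0],0],[9.4,[0,4.5,0],0],[9.4,[0,4.5,0],0],[3,[0,4.5,0],0],[3,[0,4.5,0],0],[3,[0,4.5,0],0],[3,[0,4.5,0],0],[3,[0,4.5,0],0],[3,[0,4.5,0],0]]' --grip_force 45

```text
time_s: 15.5
ee_pos: [0.6084, 0.2504, 0.0259]
eef_rot: [-1.087, -0.0, -0.315]
force: [0.4, -1.0, 0.4]
grip_width: 0.0496
```

```bash
python3 st.py; python3 -c "
from h import *
snap('wrist','w2')"
```

```text
15.5 q [0.161 0.619 1.586 0.613 0.801 0.071] p [0.6084 0.2504 0.0259]
tool axes (cols)
 [[ 0.951  0.144  0.274]
 [-0.31   0.442  0.842]
 [ 0.    -0.885  0.465]]
tilt deg 27.7 dir 71.9 F [ 0.4 -1.   0.4] w 0.0496
```

View pics/w2.png

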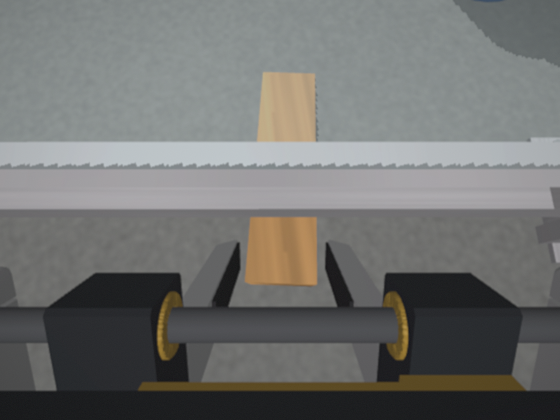

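Fingers straddle the wedge centrally at (282,255). Finish closing, then the first 2 cm tug.

Call:
jog_arm --targets '[[3,[0,0,0],0],[3,[0,0,0],0],[3,[0,0,0],0],[3,[0,0,0],0]]' --grip_force 45

```text
time_s: 15.95
ee_pos: [0.6081, 0.2505, 0.0258]
eef_rot: [-1.088, 0.0, -0.314]
force: [-4.9, -0.2, 3.3]
grip_width: 0.0388
```

Call:
jog_arm --targets '[[3,[0,-0.23,-0.44],0],[3,[0,-0.47,-0.89],0],[3,[0,-0.7,-1.33],0],[3,[0,-0.93,-1.77],0],[3,[0,-0.93,-1.77],0],[3,[0,-0.93,-1.77],0]]'

```text
time_s: 16.55
ee_pos: [0.6022, 0.2312, 0.0258]
eef_rot: [-1.088, -0.0, -0.315]
force: [-3.0, -1.1, 2.4]
grip_width: 0.0387
```

```bash
python3 st.py
python3 - <<'E'
from h import *
c=snap('wrist','w3'); w=cloud(c); 
a=np.radians(72);n=np.array([np.cos(a),np.sin(a)]);t=np.array([n[1],-n[0]])
P=w.reshape(-1,3);P=P[~np.isnan(P[:,0])]; s=P[:,:2]@n;y=P[:,:2]@t
k=(abs(s-.439)<.006)&(abs(y-.5)<.12)&(P[:,2]>.06)&(P[:,2]<.1); print('lip top z',k.sum(),np.percentile(P[k,2],[10,50,90]).round(4))
E
```

```text
16.55 q [0.13  0.601 1.617 0.621 0.804 0.032] p [0.6022 0.2312 0.0258]
tool axes (cols)
 [[ 0.951  0.144  0.274]
 [-0.31   0.442  0.842]
 [ 0.    -0.886  0.464]]
tilt deg 27.7 dir 71.9 F [-3.  -1.1  2.4] w 0.0387
lip top z 8792 [0.0761 0.0787 0.0796]
```

Sash sank to ~23.5 mm (lip top at 78.7). Second tug, into the 14–21 mm window.

Call:
jog_arm --targets '[[3,[0,-0.23,-0.44],0],[3,[0,-0.47,-0.89],0],[3,[0,-0.7,-1.33],0],[3,[0,-0.98,-1.86],0],[3,[0,-0.98,-1.86],0],[3,[0,-0.98,-1.86],0],[3,[0,-0.98,-1.86],0],[3,[0,-0.98,-1.86],0]]'

```text
time_s: 17.4
ee_pos: [0.5956, 0.2111, 0.0258]
eef_rot: [-1.088, -0.0, -0.315]
force: [-4.2, -1.9, 2.4]
grip_width: 0.0388
```

```bash
cat > lip.py <<'E'
from h import *
import sys
c=snap('wrist',sys.argv[1]); w=cloud(c); 
a=np.radians(72);n=np.array([np.cos(a),np.sin(a)]);t=np.array([n[1],-n[0]])
P=w.reshape(-1,3);P=P[~np.isnan(P[:,0])]; s=P[:,:2]@n;y=P[:,:2]@t
k=(abs(s-.443)<.004)&(abs(y-.5)<.15)&(P[:,2]>.04)&(P[:,2]<.1); print('lip top z',k.sum(),np.percentile(P[k,2],[10,50,90]).round(4))
hsv=cv2.cvtColor(c['img'],cv2.COLOR_RGB2HSV); m=((hsv[...,0]>4)&(hsv[...,0]<25)&(hsv[...,1]>80)&(hsv[...,2]>50)).ravel()[~np.isnan(w[...,0]).ravel()]
k=m&(abs(y-.5)<.06)&(P[:,2]<.045)&(s<.66); print('wedge s',np.percentile(s[k],[1,99]).round(4),'t',np.percentile(y[k],[2,98]).round(4))
E
python3 st.py; python3 lip.py w4
```

```text
17.4 q [ 0.096  0.584  1.647  0.628  0.81  -0.008] p [0.5956 0.2111 0.0258]
tool axes (cols)
 [[ 0.951  0.144  0.274]
 [-0.309  0.441  0.842]
 [ 0.    -0.886  0.464]]
tilt deg 27.7 dir 72.0 F [-4.2 -1.9  2.4] w 0.0388
lip top z 7710 [0.0739 0.0747 0.0754]
wedge s [0.3676 0.4468] t [0.4826 0.5213]
```

Lip 74.7 → sash ≈19 mm, wedge follows (tail at s=0.368). Two more tugs to ~10.5 mm.

Call:
jog_arm --targets '[[3,[0,-0.23,-0.44],0],[3,[0,-0.47,-0.89],0],[3,[0,-0.7,-1.33],0],[3,[0,-0.98,-1.86],0],[3,[0,-0.98,-1.86],0],[3,[0,-0.98,-1.86],0],[3,[0,-0.98,-1.86],0]]'

```text
time_s: 18.15
ee_pos: [0.5891, 0.1913, 0.0258]
eef_rot: [-1.088, -0.0, -0.315]
force: [-3.7, -1.7, 1.2]
grip_width: 0.0388
```

Call:
jog_arm --targets '[[3,[0,-0.23,-0.44],0],[3,[0,-0.47,-0.89],0],[3,[0,-0.7,-1.33],0],[3,[0,-1.0,-1.95],0],[3,[0,-1.05,-2.0],0],[3,[0,-1.05,-2.0],0],[3,[0,-1.05,-2.0],0],[3,[0,-1.05,-2.0],0]]'

```text
time_s: 18.95
ee_pos: [0.5822, 0.1701, 0.0258]
eef_rot: [-1.087, -0.0, -0.315]
force: [1.9, 5.4, -4.4]
grip_width: 0.0385
```

```bash
python3 st.py; python3 lip.py w5
```

```text
18.95 q [ 0.023  0.552  1.702  0.64   0.826 -0.09 ] p [0.5822 0.1701 0.0258]
tool axes (cols)
 [[ 0.951  0.144  0.274]
 [-0.309  0.442  0.842]
 [ 0.    -0.885  0.465]]
tilt deg 27.7 dir 71.9 F [ 1.9  5.4 -4.4] w 0.0385
lip top z 6361 [0.0652 0.0661 0.0668]
wedge s [0.3247 0.4464] t [0.483 0.522]
```

Sash ≈10.7 mm, inside the second window. Next tug to ~6.7 mm, then the last one out slowly.

Call:
jog_arm --targets '[[3,[0,-0.23,-0.44],0],[3,[0,-0.47,-0.89],0],[3,[0,-0.7,-1.33],0],[3,[0,-0.93,-1.77],0],[3,[0,-0.93,-1.77],0],[3,[0,-0.93,-1.77],0],[3,[0,-0.93,-1.77],0]]'

```text
time_s: 19.7
ee_pos: [0.576, 0.1507, 0.0258]
eef_rot: [-1.088, -0.0, -0.315]
force: [-0.7, -1.3, -1.0]
grip_width: 0.0386
```

Call:
jog_arm --targets '[[3,[0,-0.23,-0.44],0],[3,[0,-0.47,-0.89],0],[3,[0,-0.7,-1.33],0],[3,[0,-0.93,-1.77],0],[3,[0,-1.16,-2.21],0],[3,[0,-1.6,-3.1],0],[3,[0,-2.1,-4.0],0],[3,[0,-2.1,-4.0],0],[3,[0,-2.1,-4.0],0],[3,[0,-2.1,-4.0],0]]'

```text
time_s: 20.7
ee_pos: [0.5621, 0.108, 0.0259]
eef_rot: [-1.088, -0.0, -0.315]
force: [0.9, -0.2, -0.3]
grip_width: 0.0389
```

```bash
python3 st.py; python3 lip.py w6
python3 - <<'E'
from h import *
c=snap('side','d6'); w=cloud(c); h=cv2.cvtColor(c['img'],cv2.COLOR_RGB2HSV)
k=(h[...,1]<60)&(w[...,2]>.011)&(w[...,2]<.024)&(w[...,0]>.43)&(w[...,0]<.76)&(w[...,1]<-.03)&(w[...,1]>-.3)
p=w[k][:,:2].astype(np.float32); print(len(p)); r=cv2.minAreaRect(p); print('tray rim',r)
E
```

```text
20.7 q [-0.095  0.513  1.766  0.642  0.859 -0.207] p [0.5621 0.108  0.0259]
tool axes (cols)
 [[ 0.951  0.144  0.274]
 [-0.31   0.442  0.842]
 [ 0.    -0.885  0.465]]
tilt deg 27.7 dir 71.9 F [ 0.9 -0.2 -0.3] w 0.0389
lip top z 7 [0.0415 0.0416 0.0417]
wedge s [0.2594 0.4162] t [0.4833 0.5229]
690
tray rim ((0.5851956605911255, -0.13285496830940247), (0.2453082948923111, 0.22338613867759705), 10.900965690612793)
```

View pics/d6.png

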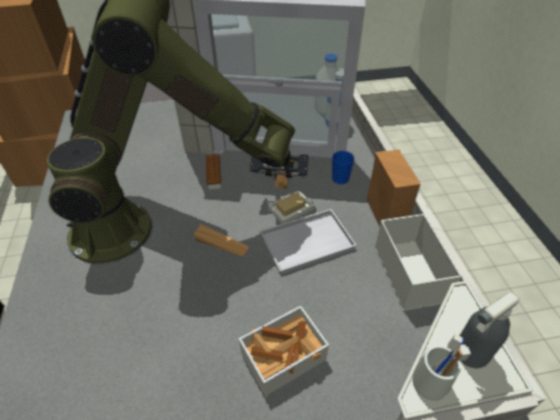

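Wedge is fully out (tip 33 mm in front of the sash), held. Now tray pose and a check of the sash from the side view.

```bash
python3 - <<'E'
from h import *
c=dict(np.load('pics/d6.npz')); w=cloud(c); g=cv2.cvtColor(c['img'],cv2.COLOR_RGB2HSV)
m=((g[...,2]>135)&(g[...,1]<45)).astype(np.uint8); m[:205]=0;m[280:]=0;m[:,:250]=0;m[:,365:]=0
m=cv2.morphologyEx(m,cv2.MORPH_CLOSE,np.ones((5,5)))
n_,l,s,ce=cv2.connectedComponentsWithStats(m); i=1+s[1:,4].argmax(); print(s[i],ce[i])
ct=max(cv2.findContours((l==i).astype(np.uint8),0,2)[0],key=cv2.contourArea)
P=np.array([ray(c,u,v,.018)[:2] for u,v in ct[:,0]],np.float32); print('rect z=.018',cv2.minAreaRect(P))
q=cv2.approxPolyDP(ct,8,True)[:,0]; print([(tuple(x),ray(c,*x,.018)[:2].round(3)) for x in q])
a=np.radians(72);n=np.array([np.cos(a),np.sin(a)]);t=np.array([n[1],-n[0]])
P=w.reshape(-1,3);P=P[~np.isnan(P[:,0])];S=P[:,:2]@n;Y=P[:,:2]@t
k=(abs(S-.441)<.005)&(abs(Y-.5)<.19)&(P[:,2]>.02)&(P[:,2]<.1);print('lip side',k.sum(),np.percentile(P[k,2],[10,50,90]) if k.any() else '')
k=(abs(S-.449)<.006)&(abs(Y-.5)<.19)&(P[:,2]<.1);print('rail z',k.sum(),np.histogram(P[k,2],np.arange(-.01,.1,.01)))
E
python3 st.py
```

```text
[ 274  205   87   66 2324] [320.7035284  238.17211704]
rect z=.018 ((0.6125444173812866, -0.14047794044017792), (0.2965734899044037, 0.19289067387580872), 11.199258804321289)
[((np.int32(346), np.int32(205)), array([ 0.745, -0.048])), ((np.int32(318), np.int32(206)), array([ 0.656, -0.035])), ((np.int32(299), np.int32(249)), array([ 0.557, -0.198])), ((np.int32(274), np.int32(258)), array([ 0.479, -0.216])), ((np.int32(279), np.int32(270)), array([ 0.485, -0.261])), ((np.int32(360), np.int32(244)), array([ 0.738, -0.214])), ((np.int32(334), np.int32(211)), array([ 0.7  , -0.067]))]
lip side 158 [0.03397171 0.05368515 0.07963457]
rail z 711 (array([ 25,  89,  96,  91, 104,  51, 109,  36,  36,  28]), array([-0.01,  0.  ,  0.01,  0.02,  0.03,  0.04,  0.05,  0.06,  0.07,
        0.08,  0.09]))
20.8 q [-0.095  0.513  1.766  0.642  0.859 -0.207] p [0.562  0.1082 0.0259]
tool axes (cols)
 [[ 0.951  0.144  0.274]
 [-0.309  0.442  0.842]
 [ 0.    -0.885  0.465]]
tilt deg 27.7 dir 72.0 F [ 0.  -0.3 -0.3] w 0.0381
```

Run:
```python
from h import *
c=dict(np.load('pics/d6.npz'))
cv2.imwrite('pics/d6z.png',cv2.resize(c['img'][195:285,245:365,::-1],None,fx=6,fy=6,interpolation=2))
P=np.array([ray(c,u,v,.018)[:2] for u,v in((261.8,231.5),(330.3,210.6),(355.8,245.5),(277,270))]);print(P.round(3),P.mean(0).round(3),np.linalg.norm(np.diff(P,axis=0),axis=1).round(3))
```

```text
[[ 0.461 -0.109]
 [ 0.689 -0.063]
 [ 0.724 -0.217]
 [ 0.48  -0.26 ]] [ 0.588 -0.162] [0.233 0.158 0.248]
```

View pics/d6z.png

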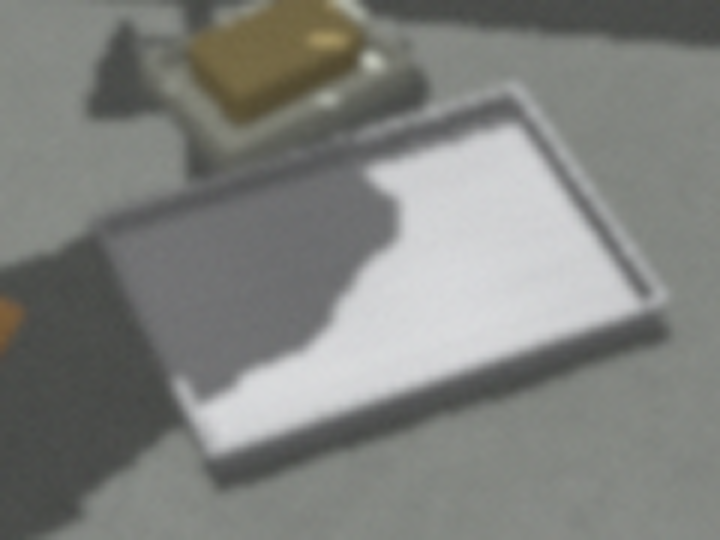

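Tray centre ≈ (0.588, −0.162), long axis at ~11° yaw. The wedge points at 72° and must be turned ≥ ~15–20° to fit. Turning about the leaning tool by 0.7 rad gives ~35° of yaw with ~17° roll; released just above the tray floor it settles on its base. Lift and carry.

Call:
jog_arm --targets '[[3,[0,-3.5,1.9],0],[3,[0,-7,3.7],0],[3,[0,-10.6,5.6],0],[3,[0,-12.4,6.5],0],[3,[1.5,-15,2],0.14],[3,[3,-17.5,-3],0.28],[3,[4.5,-20,-8],0.42],[3,[6,-22.5,-13],0.56],[3,[7,-25,-17.5],0.7],[3,[7.7,-26.2,-19.9],0.7]]' --grip_force 50

```text
time_s: 21.8
ee_pos: [0.5432, -0.1932, 0.1655]
eef_rot: [-1.19, 0.306, -0.96]
force: [1.2, 0.7, -0.7]
grip_width: 0.0385
```

Call:
jog_arm --targets '[[3,[0,0,0],0],[3,[0,0,0],0]]'

```text
time_s: 22.0
ee_pos: [0.5435, -0.192, 0.165]
eef_rot: [-1.189, 0.305, -0.957]
force: [-0.3, 1.0, -1.1]
grip_width: 0.0383
```

```bash
python3 st.py .543 -.199 .055
python3 - <<'E'
from h import *
c=snap('wrist','w7'); d=snap('side','d7')
cv2.imwrite('pics/c7.png',np.hstack([c['img'][:,:,::-1][:, :],cv2.resize(d['img'][150:300,180:380,::-1],(560,420))])[:, :] if 0 else cv2.resize(np.hstack([c['img'][:,:,::-1],cv2.resize(d['img'][150:300,200:400,::-1],(560,420))]),(800,300)))
E
```

```text
22.0 q [-0.618  0.457  1.47   0.468  1.391  0.272] p [ 0.5435 -0.192   0.165 ]
tool axes (cols)
 [[ 0.55   0.144  0.823]
 [-0.78   0.442  0.443]
 [-0.3   -0.885  0.355]]
tilt deg 27.7 dir 71.9 F [-0.3  1.  -1.1] w 0.0383
shift cm [ 3.8  9.4 -4.3]
```

View pics/c7.png

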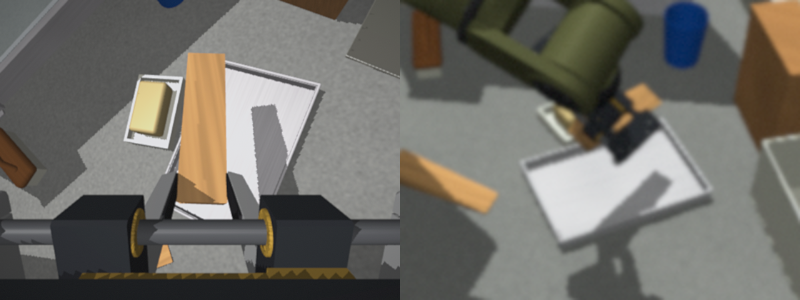

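Wedge held, tray below, soap dish untouched. Quick check of two tray corners at wrist pixels (448,116) and (319,88) edge.

Run:
```python
from h import *
c=dict(np.load('pics/w7.npz')); w=cloud(c)
g=cv2.cvtColor(c['img'],cv2.COLOR_RGB2HSV)
for u,v in((448,116),(319,88)): print(ray(c,u,v,.018)[:2].round(3))
k=(w[...,2]>.012)&(w[...,2]<.023)&(g[...,1]<50)&(w[...,0]>.5)&(w[...,1]<-.03)
k[:, :318]=0; p=w[k][:,:2]; 
a=np.radians(11); X=np.array([np.cos(a),np.sin(a)]);Y=np.array([-X[1],X[0]]); q=(p-[.588,-.162]); print(len(p),'tray x max',np.percentile(q@X,[90,97,99.5]).round(3),'y',np.percentile(q@Y,[.5,3,97,99.5]).round(3))
e=p[(q@X)>.108]; print('end wall dir',np.degrees(np.arctan2(*np.linalg.svd(e-e.mean(0),full_matrices=False)[2][0][::-1])))
```

```text
[ 0.725 -0.214]
[ 0.694 -0.081]
2563 tray x max [0.172 0.176 0.178] y [-0.156 -0.15   0.049  0.059]
end wall dir 119.39759442566937
```

Corner agrees within 3 mm. Lowering.

Call:
jog_arm --targets '[[3,[1,2.5,-1.2],0],[3,[2,5,-2.4],0],[3,[3,7.5,-3.5],0],[3,[3.6,8.8,-4.1],0],[3,[3.9,9.6,-4.4],0],[3,[4,9.9,-4.5],0],[3,[4,9.9,-4.5],0],[3,[4,9.9,-4.5],0]]'

```text
time_s: 22.9
ee_pos: [0.5434, -0.199, 0.0509]
eef_rot: [-1.188, 0.302, -0.955]
force: [0.1, 0.0, -0.5]
grip_width: 0.0385
```

```bash
python3 st.py
```

```text
22.9 q [-0.627  0.605  1.537  0.494  1.202  0.158] p [ 0.5434 -0.199   0.0509]
tool axes (cols)
 [[ 0.551  0.145  0.822]
 [-0.779  0.441  0.445]
 [-0.298 -0.886  0.356]]
tilt deg 27.7 dir 71.8 F [ 0.1  0.  -0.5] w 0.0385
```

Call:
jog_arm --targets '[[3,[0.1,0.3,-0.1],0],[3,[0.1,0.3,-0.1],0],[5.8,[0.1,0.3,-0.1],0],[5.8,[0.1,0.3,-0.1],0],[5.8,[0.1,0.3,-0.1],0],[5.8,[0.1,0.3,-0.1],0],[5.8,[0.1,0.3,-0.1],0],[5.8,[0.1,0.3,-0.1],0]]'

```text
time_s: 23.7
ee_pos: [0.543, -0.1988, 0.0465]
eef_rot: [-1.189, 0.304, -0.955]
force: [-0.0, 0.6, -0.0]
grip_width: 0.0581
```

Call:
jog_arm --targets '[[6,[0,-1,0],0],[6.5,[0,-3,0],0],[7,[0,-6,0],0],[8,[0,-10,0],0],[9,[0,-14,0],0],[9,[0,-18,0],0],[9,[0,-20,0],0],[9,[0,-20,0],0]]'

```text
time_s: 24.5
ee_pos: [0.5143, -0.2888, 0.2266]
eef_rot: [-1.188, 0.299, -0.957]
force: [0.1, 0.3, -1.1]
grip_width: 0.0902
```

```bash
python3 st.py
python3 - <<'E'
from h import *
c=snap('wrist','w8')
E
```

```text
24.5 q [-0.771  0.476  1.294  0.431  1.591  0.205] p [ 0.5143 -0.2888  0.2266]
tool axes (cols)
 [[ 0.551  0.148  0.822]
 [-0.781  0.438  0.445]
 [-0.294 -0.887  0.357]]
tilt deg 27.6 dir 71.4 F [ 0.1  0.3 -1.1] w 0.0902
```

View pics/w8.png

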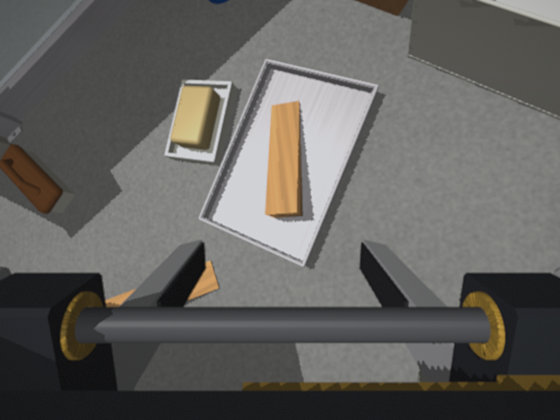

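The wedge (285,158) lies inside the tray, clear of the walls. Final numeric check of flatness, position and sash.

Run:
```python
from h import *
c=dict(np.load('pics/w8.npz')); w=cloud(c); g=cv2.cvtColor(c['img'],cv2.COLOR_RGB2HSV)
m=((g[...,0]>4)&(g[...,0]<25)&(g[...,1]>80)); m[:95]=0;m[218:]=0;m[:,:262]=0;m[:,:][:,305:]=0
p=w[m];p=p[~np.isnan(p[:,0])]; top=p[p[:,2]>.008]; r=cv2.minAreaRect(p[:,:2].astype(np.float32)); print('wedge rect',r)
C=np.array([ray(c,u,v,.018)[:2] for u,v in((266,61),(378,87),(304,265),(201,218))]); print(C.round(3),'tray centre',C.mean(0).round(3))
X=(C[0]+C[1]-C[2]-C[3]);X/=np.linalg.norm(X);Y=np.array([-X[1],X[0]]); q=np.array(r[0])-C.mean(0); print('wedge mid in tray',(q@X).round(3),(q@Y).round(3))
ux=np.linalg.svd(p[:,:2]-p[:,:2].mean(0),full_matrices=False)[2][0]; 
if ux@X<0: ux=-ux
cc=np.array(r[0]); a=(p[:,:2]-cc)@ux; b=(p[:,:2]-cc)@[-ux[1],ux[0]]; k=a>-.07
A=np.c_[a[k],b[k],np.ones(k.sum())]; s=np.linalg.lstsq(A,p[k,2],rcond=None)[0]; print('top slope long (flat: -0.2), cross (0), mid height (~.022)',s.round(3))
d=snap('side','d8'); W=cloud(d); t=np.radians(72); n=np.array([np.cos(t),np.sin(t)]); tt=np.array([n[1],-n[0]])
for f,D in(('d0',dict(np.load('pics/d0.npz'))),('d8',d)):
    W=cloud(D); S=W[...,:2]@n; Yt=W[...,:2]@tt
    k=(S>.455)&(S<.465)&(abs(Yt-.5)<.17)&(W[...,2]>.03)&(W[...,2]<.13); print(f,'glass lowest z',np.percentile(W[k][:,2],[1,5]).round(4))
    k=(abs(S-.449)<.005)&(abs(Yt-.5)<.17)&(W[...,2]>.22)&(W[...,2]<.32); print('top rail z',np.percentile(W[k][:,2],[50,97]).round(4) if k.any() else 0)
    for nm,(x,y) in dict(cup=(.78,.13),brush=(.34,.19),soap=(.57,-.03),basket=(.45,-.5)).items():
        k=(np.hypot(W[...,0]-x,W[...,1]-y)<.1)&(W[...,2]>.03)&(W[...,2]<.1); k2=(D['img'].astype(int).max(-1)-D['img'].min(-1))>50; print(nm,np.median(W[k&k2][:,:2],0).round(3),end=' ')
    print()
```

```text
wedge rect ((0.5891672968864441, -0.1598057895898819), (0.15924137830734253, 0.0406043604016304), 36.29864501953125)
[[ 0.689 -0.057]
 [ 0.722 -0.216]
 [ 0.487 -0.263]
 [ 0.456 -0.106]] tray centre [ 0.589 -0.161]
wedge mid in tray 0.001 0.001
top slope long (flat: -0.2), cross (0), mid height (~.022) [-0.187  0.089  0.023]
d0 glass lowest z [0.0504 0.0797]
top rail z [0.2824 0.3037]
cup [0.77  0.084] brush [0.337 0.172] soap [ 0.569 -0.016] basket [ 0.446 -0.506] 
d8 glass lowest z [0.0535 0.0581]
top rail z [0.2627 0.2857]
cup [0.77  0.086] brush [0.328 0.141] soap [nan nan] basket [ 0.445 -0.503]
  return _methods._mean(a, axis=axis, dtype=dtype,
  ret = um.true_divide(
```

Run:
```python
from h import *
snap('scene','s8')
t=np.radians(72); n=np.array([np.cos(t),np.sin(t)]); tt=np.array([n[1],-n[0]])
for f in('s0','s8','d0','d8'):
    W=cloud(dict(np.load(f'pics/{f}.npz'))); S=W[...,:2]@n; Y=W[...,:2]@tt
    sl=[]
    for z in np.arange(.03,.11,.005):
        k=(abs(W[...,2]-z-.0025)<.0025)&(abs(Y-.5)<.16)&(abs(S-.46)<.03); sl.append((round(z,3),round(float(np.median(S[k])),3) if k.sum()>3 else None))
    print(f,sl)
    k=(abs(Y-.5)<.16)&(abs(S-.46)<.016)&(W[...,2]>.2)&(W[...,2]<.34); print(' sash top z',np.percentile(W[k][:,2],[90,97,99]).round(4) if k.sum()>3 else None,k.sum())
c=dict(np.load('pics/w8.npz')); w=cloud(c); u=np.array([np.cos(.6335),np.sin(.6335)]); q=w[...,:2]-[.5892,-.1598]; a=q@u; b=q@[-u[1],u[0]]
k=(abs(a)<.07)&(abs(b)<.014)&(w[...,2]>.004)&(w[...,2]<.05); A=np.c_[a[k],b[k],np.ones(k.sum())]; print(k.sum(),np.linalg.lstsq(A,w[k][:,2],rcond=None)[0].round(4))
```

```text
s0 [(np.float64(0.03), 0.471), (np.float64(0.035), 0.471), (np.float64(0.04), 0.47), (np.float64(0.045), 0.47), (np.float64(0.05), 0.47), (np.float64(0.055), 0.47), (np.float64(0.06), 0.47), (np.float64(0.065), 0.47), (np.float64(0.07), 0.47), (np.float64(0.075), 0.468), (np.float64(0.08), 0.466), (np.float64(0.085), 0.462), (np.float64(0.09), 0.462), (np.float64(0.095), 0.462), (np.float64(0.1), 0.462), (np.float64(0.105), 0.462)]
 sash top z None 0
s8 [(np.float64(0.03), 0.47), (np.float64(0.035), 0.47), (np.float64(0.04), 0.47), (np.float64(0.045), 0.47), (np.float64(0.05), 0.466), (np.float64(0.055), 0.465), (np.float64(0.06), 0.462), (np.float64(0.065), 0.462), (np.float64(0.07), 0.462), (np.float64(0.075), 0.462), (np.float64(0.08), 0.462), (np.float64(0.085), 0.462), (np.float64(0.09), 0.462), (np.float64(0.095), 0.462), (np.float64(0.1), 0.462), (np.float64(0.105), 0.462)]
 sash top z None 0
d0 [(np.float64(0.03), 0.449), (np.float64(0.035), 0.449), (np.float64(0.04), 0.448), (np.float64(0.045), 0.449), (np.float64(0.05), 0.45), (np.float64(0.055), 0.45), (np.float64(0.06), 0.449), (np.float64(0.065), 0.449), (np.float64(0.07), 0.446), (np.float64(0.075), 0.445), (np.float64(0.08), 0.448), (np.float64(0.085), 0.456), (np.float64(0.09), 0.458), (np.float64(0.095), 0.456), (np.float64(0.1), 0.458), (np.float64(0.105), 0.458)]
 sash top z [0.2991 0.3036 0.3044] 1463
d8 [(np.float64(0.03), 0.449), (np.float64(0.035), 0.449), (np.float64(0.04), 0.448), (np.float64(0.045), 0.446), (np.float64(0.05), 0.449), (np.float64(0.055), 0.452), (np.float64(0.06), 0.457), (np.float64(0.065), 0.458), (np.float64(0.07), 0.458), (np.float64(0.075), 0.458), (np.float64(0.08), 0.457), (np.float64(0.085), 0.457), (np.float64(0.09), 0.457), (np.float64(0.095), 0.457), (np.float64(0.1), 0.457), (np.float64(0.105), 0.457)]
 sash top z [0.2773 0.2832 0.2909] 2252
1972 [-0.1991  0.0012  0.0233]
```

Everything agrees; handing in.

```bash
python3 -c "
from station import ctrl
print(ctrl.hand_in()); print(ctrl.get_obs()['time_s'])"
```

```text
the job is handed in; nothing more can be done
None
the job is handed in; nothing more can be done
```

The wedge is out and lying flat in the tray, the sash is down, and I handed the job in at about 25 s. No verdict was reported.

**How it went:** The jog offers no tilt, and a vertical gripper would have hit the sash. So I leaned the tool about 28° with repeated out-of-reach pushes high above the hatch, then gripped the wedge tail.

I drew the wedge out in five tugs. The first four were about 2 cm and the last about 4.5 cm, so that the tip came well clear. By the lip height, the sash stood at about 23.5, 19 and 10.7 mm after tugs 1, 2 and 4. I did not measure it after tugs 3 and 5.

I turned the wedge to fit the tray, released it 2–3 mm above the floor while it was still rolled about 17°, let it settle, and backed off.

**Last checks:**
- **Wedge:** its middle is within about 1 mm of the tray centre. The top slopes −0.199 along its length (−0.2 expected if flat) and 0.001 across.
- **Sash:** the bottom rail's profile is about 25–27 mm lower than at the start, which fits fully closed. The sash-top reading fell only 13–22 mm, depending on the measure. I put that down to noise against the glass behind, but did not resolve it.
- **Other things:** the cup and basket read within 3 mm of where they started. The brush reading shifted about 3 cm and the soap gave no reading. I think the arm blocked the view: both looked undisturbed in the last wrist picture, and no contact forces appeared.
- **Joint limit:** joint 6 touched its limit once (−2.555 against the printed −2.55), and nothing was reported.

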